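Line up the copper canisters by height on the display plank

TASK

Set the four lidded copper canisters out for show on the display plank, one upright in the middle of each cork pad, in order of height: the tallest on the pad next to the ewer, then each next shorter one, down to the smallest on the pad next to the brass bowl. Set each down gently, without dropping it or tipping it over, and leave the ewer and the bowl standing where they are.

Things in the scene. Friction and masses are not known exactly. Their poses are not given: they have to be found in the camera images.
- canister_small: the smallest of four loose, closed copper canisters, about 110 g, upright: a round straight-sided drum 40 mm in diameter, straight wall 44 mm high, above it a shallow domed lid (fixed on) and a brass knob 16 mm across; 66 mm high in all. Origin: centre of its underside; z up its axis. Grip it from above by the straight wall just below the lid.
- canister_medium: the second smallest of four loose, closed copper canisters, about 150 g, upright: a round straight-sided drum 46 mm in diameter, straight wall 64 mm high, above it a shallow domed lid (fixed on) and a brass knob 16 mm across; 86 mm high in all. Origin: centre of its underside; z up its axis. Grip it from above by the straight wall just below the lid.
- canister_large: the second tallest of four loose, closed copper canisters, about 200 g, upright: a round straight-sided drum 52 mm in diameter, straight wall 86 mm high, above it a shallow domed lid (fixed on) and a brass knob 16 mm across; 108 mm high in all. Origin: centre of its underside; z up its axis. Grip it from above by the straight wall just below the lid.
- canister_tallest: the tallest of four loose, closed copper canisters, about 260 g, upright: a round straight-sided drum 58 mm in diameter, straight wall 110 mm high, above it a shallow domed lid (fixed on) and a brass knob 16 mm across; 132 mm high in all. Origin: centre of its underside; z up its axis. Grip it from above by the straight wall just below the lid.
- pad_1: fixed round cork pad, 1 of 4 in the row (one end), 66 mm in diameter, 3 mm thick, on the fixed dark wooden plank (110 mm wide, 510 long, 18 thick). Origin: centre of its underside; its top is 21 mm above the table. Pads are 80 mm apart along the plank, the pad's y axis; x runs across the plank. Fingers closing across the plank clear the neighbours.
- pad_2: fixed round cork pad, 2 of 4 in the row, 66 mm in diameter, 3 mm thick, on the fixed dark wooden plank (110 mm wide, 510 long, 18 thick). Origin: centre of its underside; its top is 21 mm above the table. Pads are 80 mm apart along the plank, the pad's y axis; x runs across the plank. Fingers closing across the plank clear the neighbours.
- pad_3: fixed round cork pad, 3 of 4 in the row, 66 mm in diameter, 3 mm thick, on the fixed dark wooden plank (110 mm wide, 510 long, 18 thick). Origin: centre of its underside; its top is 21 mm above the table. Pads are 80 mm apart along the plank, the pad's y axis; x runs across the plank. Fingers closing across the plank clear the neighbours.
- pad_4: fixed round cork pad, 4 of 4 in the row (other end), 66 mm in diameter, 3 mm thick, on the fixed dark wooden plank (110 mm wide, 510 long, 18 thick). Origin: centre of its underside; its top is 21 mm above the table. Pads are 80 mm apart along the plank, the pad's y axis; x runs across the plank. Fingers closing across the plank clear the neighbours.
- ewer: loose copper ewer (0.6 kg), a jug 150 mm high, belly 74 mm across, with thin spout and brass handle that reach 61 mm either way across the plank. It stands on the plank 90 mm beyond one end pad, in line with the pads; which end varies. Origin: centre of its underside, on the plank.
- bowl: loose open brass bowl (0.3 kg), rim 74 mm across, 40 mm high. It stands on the plank 90 mm beyond the end pad at the other end from the ewer. Origin: centre of its underside, on the plank.
Not all that is in view belongs to the job. Leave any red or turquoise look-alike of the canister_tallest alone.

How it is judged:
At the end, for the whole second after the job is handed in: From ewer to bowl, tallest to smallest: one canister per pad, within 12 mm of its centre, upright (0.1 rad), underside 16 to 28 mm above the table, at rest, released. Ewer and bowl upright (0.15 rad), moved under 20 mm (((horizontal distance between ewer and pad_1 below 0.13 m and horizontal distance between canister_tallest and pad_1 below 0.012 m and horizontal distance between canister_large and pad_2 below 0.012 m and horizontal distance between canister_medium and pad_3 below 0.012 m and horizontal distance between canister_small and pad_4 below 0.012 m) or (horizontal distance between ewer and pad_4 below 0.13 m and horizontal distance between canister_small and pad_1 below 0.012 m and horizontal distance between canister_medium and pad_2 below 0.012 m and horizontal distance between canister_large and pad_3 below 0.012 m and horizontal distance between canister_tallest and pad_4 below 0.012 m)) and angle between each of canister_small, canister_medium, canister_large, canister_tallest's own z axis and vertical below 0.1 rad and height (world z) of canister_small between 0.016 and 0.028 m and linear speed of each of canister_small, canister_medium, canister_large, canister_tallest below 0.03 m/s and contact force between each of canister_small, canister_medium, canister_large, canister_tallest and the fingers below 0.1 N and height (world z) of canister_medium between 0.016 and 0.028 m and height (world z) of canister_large between 0.016 and 0.028 m and height (world z) of canister_tallest between 0.016 and 0.028 m and distance of each of ewer, bowl from where it was at the start of the episode below 0.02 m and angle between each of ewer, bowl's own z axis and vertical below 0.15 rad); the robot touches nothing.
It fails at once if a canister is tipped over (more than 35 degrees) (angle between any of canister_small, canister_medium, canister_large, canister_tallest's own z axis and vertical above 0.61 rad).
It fails at once if a canister is dropped or knocked flying (faster than 0.65 m/s with no finger on it: a fall of some 20 mm) ((linear speed of canister_small above 0.65 m/s and contact force between canister_small and the fingers below 0.05 N) or (linear speed of canister_medium above 0.65 m/s and contact force between canister_medium and the fingers below 0.05 N) or (linear speed of canister_large above 0.65 m/s and contact force between canister_large and the fingers below 0.05 N) or (linear speed of canister_tallest above 0.65 m/s and contact force between canister_tallest and the fingers below 0.05 N)).
It also fails if it takes over 122 s, if anything falls off the work surface, if the arm or the gripper's body presses on something with over 40 N, if the wrist force passes 120 N, or if a joint passes its speed limit or range.

ROBOT

A 7-joint arm with a two-finger parallel gripper is mounted at the origin on the work surface. World frame = base frame: x ahead of the robot, y to its left, z up, the work surface at z = 0. Lengths are in m, angles in rad, forces in N, time in s.
With the tool pointing down it reaches from about 0.4 to 0.85 m from the base axis. Payload 4.5 kg.
Tool frame: the origin (TCP) lies at the very end of the fingers, on their centre line; the grasp point (between the pads) lies 19 mm behind it (tcp_to_grasp is the z of the grasp point in the tool frame, in m); z points along the fingers, y is the line along which they close (so a half turn about z gives the same grasp; the last joint's range is limited). The gripper opens to 88 mm and grips with 3 to 60 N. Pads are 18 mm wide; open, the fingers measure 123 mm over their backs; the gripper's body (75 mm by 187 mm) begins 45 mm behind the grasp point.
Start: joints at [1.178, 0.689, -0.195, 1.565, 0.157, 0.902, -0.215], TCP at [0.259, -0.569, 0.239] pointing down, gripper open.
Joint ranges: [-3.01, 3.01], [-0.46, 2.08], [-1.47, 1.51], [0.13, 2.56], [-1, 4.14], [0.04, 2.09], [-2.66, 2.66]. Speed limits (rad/s): [2.57, 2.57, 3.14, 3.14, 3.14, 3.14, 3.14].

INTERFACE

Orientations are given as a unit quaternion [x, y, z, w].
In Python, from plant import * gives the robot as it stands. The module is installed in compiled form; this text tells all that it offers.
- The arm moves only by the shell command python3 -m jog 'ROWS' [OPENING] [FORCE]. ROWS is JSON, a list that holds one entry, the list of rows, each a list of 6 numbers: the shift along the tool's x, y, z in m, then the turn, a rotation vector about the tool's x, y, z in rad. In form: [[[dx, dy, dz, ax, ay, az], ...]]. A call has 1 to 12 rows; each row shifts and turns the commanded pose from where the row before left it, along the tool's axes as they then stand; what a row does not reach is not made up. A row lasts 1/8 s, in which the tool goes at most 62.5 mm and 10.7 degrees, less where a joint would pass 70% of its speed; a pose out of reach is approached as far as the arm can. A call with a gripper value outside its range is refused whole. OPENING is the finger opening in m, from 0 to 0.0881, set as the call begins (- or left out, the last holds). The fingers move at their own pace and stop on an object; FORCE is the grip in N (left out, the last holds). Time passes only in rows, so rows that do not move let the fingers close. It gives the time, the measured TCP pose, the force, the opening and the grip force at its end, in the units of the state.
- get_state(): the state, without advancing time (a new reading comes with each control period).
- snapshot(name): name is "scene" or "top" or "wrist"; returns a dict with "frame" (480x640x3 uint8, red, green, blue), "mtx" (3x3 intrinsics, pixels), "xyz" and "orientation" of the camera in the world; the wrist camera has in their place "mount" (4x4, takes a point from camera to tool coordinates, whose origin is the TCP and whose axes are the flange's). Camera axes: x right, y down, z forward; pixel columns grow to the right and rows downward; lengths in m; the calibration is good to about 2 mm. A picture is of the moment at which its call begins: read the wrist's pose just before it. There is no depth.
- finish_job(): hands the job in; it is judged then, once.
The state is a dict: "clock": time; "q": joint angles; "qd": joint speeds; "joint_torque": joint torques, N m; "tool_pos": TCP position; "eef_rot": TCP orientation; "contact_force": force on the tool from outside, world axes, zero at the start; "moment": the same for the moment, N m; "opening": opening from 0.0 (shut) to 1.0 (fully open); "finger_force": force on a finger pad.
Only numpy, scipy, OpenCV 4.12 (cv2) and the standard library are available. Lean on these libraries where they do the work, as an engineer would, in place of code of your own. Each camera call takes 0.05 s, during which the arm holds its last target. There are 200 camera calls.

## Working session

There is one attempt and no reset: what is moved stays moved. The work goes in short steps, Python scripts to look and compute and a shell command to move; the robot and the scene stay as the last step left them, time stands still between calls to the robot, and variables do not carry over. Pictures are saved under pics/ and viewed, at most 14 in all, crops included, and the job is handed in when it is done.

```bash
mkdir -p pics; cat > h.py <<'E'
from plant import *
import numpy as np, cv2, json
from scipy.spatial.transform import Rotation as R
def snap(n,f=None):
    s=get_state(); d=snapshot(n)
    if n=="wrist":
        T=np.eye(4);T[:3,:3]=R.from_quat(s["eef_rot"]).as_matrix();T[:3,3]=s["tool_pos"]
        T=T@np.array(d["mount"])
    else:
        T=np.eye(4);o=np.array(d["orientation"]);T[:3,:3]=o if o.shape==(3,3) else R.from_quat(o).as_matrix();T[:3,3]=d["xyz"]
    im=np.ascontiguousarray(d["frame"][:,:,::-1])
    if f: cv2.imwrite("pics/"+f,im)
    return im,np.array(d["mtx"]),T
def ray(u,v,K,T,z):
    r=T[:3,:3]@np.linalg.solve(K,[u,v,1.]);o=T[:3,3]
    return o+r*(z-o[2])/r[2]
def proj(p,K,T):
    c=T[:3,:3].T@(np.array(p)-T[:3,3]);c=K@c;return c[:2]/c[2]
E
python3 - <<'E'
from h import *
print(get_state())
for n in("scene","top"):
    im,K,T=snap(n,n+".png");print(n,K,T)
E
```

```text
{'clock': 0.0, 'q': array([ 1.17782229,  0.68999365, -0.1945277 ,  1.56632294,  0.15732696,
        0.902518  , -0.21509516]), 'qd': array([-0.00018858, -0.00103606,  0.00036622, -0.00033693, -0.0012451 ,
        0.00028481, -0.00051366]), 'joint_torque': array([-5.17006333e-05, -5.27558112e+01, -1.26699843e+00, -1.53425503e+01,
       -5.26919717e-02,  6.68187029e-03,  1.69595819e-04]), 'tool_pos': array([ 0.25840439, -0.56838905,  0.23790999]), 'eef_rot': array([ 9.77306763e-01,  2.11826908e-01, -2.66813228e-04, -8.83709724e-04]), 'contact_force': array([-0.19508341,  0.94539905, -0.29702903]), 'moment': array([0.03676938, 0.03931706, 0.00784452]), 'finger_force': 0.0, 'opening': 0.9985651731825193}
scene [[559.41796      0.         326.19176154]
 [  0.         559.41796    242.8030698 ]
 [  0.           0.           1.        ]] [[-0.73565926  0.35002335 -0.57990439  1.26051334]
 [ 0.67716972  0.39990117 -0.61767324  0.7804788 ]
 [ 0.01570439 -0.84709073 -0.53121621  0.69098575]
 [ 0.          0.          0.          1.        ]]
top [[503.24607963   0.         332.77144808]
 [  0.         503.24607963 243.17841004]
 [  0.           0.           1.        ]] [[ 1.15299421e-03 -9.85136504e-01  1.71769434e-01  3.97345212e-01]
 [-9.99999327e-01 -1.15761277e-03  7.32774825e-05  3.46411335e-02]
 [ 1.26654168e-04 -1.71769403e-01 -9.85137176e-01  1.02127813e+00]
 [ 0.00000000e+00  0.00000000e+00  0.00000000e+00  1.00000000e+00]]
```

View pics/scene.png

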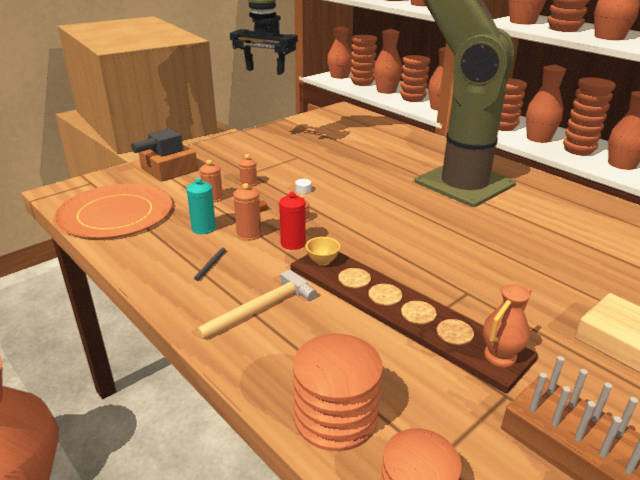

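View pics/top.png

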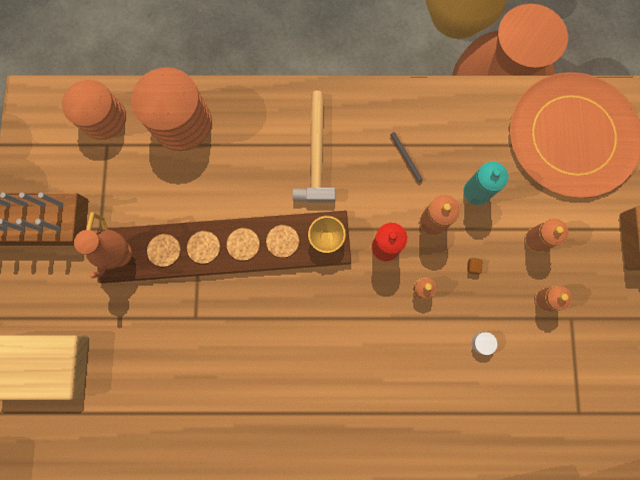

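The top view shows four copper candidates with brass knobs, at about (446,202), (560,231), (565,296) and (427,286). The red look-alike is at (391,237) and the turquoise one at (494,173), and both are excluded. Cork pads are at (163,250), (203,247), (243,244) and (282,241), with the ewer at (105,248) beside the first and the bowl at (326,235) beside the last. The copper pots and the plate aren't canisters. Next I triangulate the knobs.

```bash
python3 - <<'E'
from h import *
def blobs(im,lo,hi,amin,amax,roi):
    m=cv2.inRange(cv2.cvtColor(im,cv2.COLOR_BGR2HSV),lo,hi);x0,y0,x1,y1=roi
    n,l,s,c=cv2.connectedComponentsWithStats(m[y0:y1,x0:x1])
    return [(c[i]+[x0,y0],s[i][2:]) for i in range(1,n) if amin<s[i][4]<amax]
S,Ks,Ts=snap("scene");P,Kp,Tp=snap("top")
tb=blobs(P,(17,130,110),(32,255,255),12,200,(400,170,600,330))
for c,s in tb:print("top",c.round(1),s)
for c,s in blobs(S,(17,130,110),(32,255,255),12,200,(190,140,330,260)):print("sc",c.round(1),s)
for c,_ in tb:
    for z in(.061,.081,.103,.127):
        p=ray(*c,Kp,Tp,z);print(c.round(),p.round(3),proj(p,Ks,Ts).round(1), "base px",proj([p[0],p[1],0],Kp,Tp).round())
pads=[]
for c,s in blobs(P,(10,60,150),(25,170,255),200,2500,(140,220,305,275)):
    pads.append(ray(*c,Kp,Tp,.021));print("pad",c.round(1),s,pads[-1].round(4))
for u,v in((391,237),(494,173)):print("lookalike",ray(u,v,Kp,Tp,.127).round(3))
b=np.hstack([cv2.resize(P[170:330,400:600],None,fx=2,fy=2),cv2.resize(S[140:300,180:340],None,fx=2,fy=2)]);cv2.imwrite("pics/crop.png",b)
E
```

```text
top [576.8 172.6] [39  5 56]
top [446.1 206.9] [ 7  7 43]
top [558.7 229.7] [ 8  7 44]
top [427.6 286.5] [ 8  8 42]
top [563.5 296.8] [ 8  7 45]
sc [246.5 155.8] [ 4  5 18]
sc [208.5 161.6] [ 6  6 23]
sc [245.  185.6] [ 5  5 21]
[577. 173.] [ 0.708 -0.45   0.061] [153.8 182.8] base px [563. 182.]
[577. 173.] [ 0.701 -0.44   0.081] [156.9 176.2] base px [558. 185.]
[577. 173.] [ 0.694 -0.429  0.103] [160.4 168.8] base px [553. 188.]
[577. 173.] [ 0.686 -0.416  0.127] [164.3 160.5] base px [548. 191.]
[446. 207.] [ 0.637 -0.188  0.061] [236.7 211.9] base px [440. 214.]
[446. 207.] [ 0.632 -0.183  0.081] [239.1 204.3] base px [437. 216.]
[446. 207.] [ 0.627 -0.178  0.103] [241.7 195.8] base px [435. 219.]
[446. 207.] [ 0.621 -0.172  0.127] [244.7 186.3] base px [433. 222.]
[559. 230.] [ 0.592 -0.405  0.061] [202.8 175.7] base px [546. 236.]
[559. 230.] [ 0.588 -0.396  0.081] [205.3 169.4] base px [541. 237.]
[559. 230.] [ 0.583 -0.386  0.103] [208.1 162.2] base px [537. 240.]
[559. 230.] [ 0.579 -0.375  0.127] [211.2 154.3] base px [531. 242.]
[428. 286.] [ 0.481 -0.146  0.061] [299.8 197.6] base px [422. 289.]
[428. 286.] [ 0.479 -0.143  0.081] [301.3 190.5] base px [420. 290.]
[428. 286.] [ 0.477 -0.139  0.103] [302.9 182.6] base px [418. 291.]
[428. 286.] [ 0.475 -0.134  0.127] [304.8 173.8] base px [416. 292.]
[564. 297.] [ 0.462 -0.404  0.061] [244.  162.5] base px [550. 299.]
[564. 297.] [ 0.46  -0.395  0.081] [246.  156.6] base px [545. 299.]
[564. 297.] [ 0.459 -0.385  0.103] [248.1 149.9] base px [540. 300.]
[564. 297.] [ 0.457 -0.374  0.127] [250.6 142.5] base px [535. 301.]
pad [166.  221.5] [ 74   6 241] [0.616  0.3738 0.021 ]
pad [282.1 240.6] [ 33  32 841] [0.5769 0.1371 0.021 ]
pad [242.5 243.6] [ 34  32 841] [0.5706 0.2167 0.021 ]
pad [202.8 246.7] [ 33  33 846] [0.5643 0.2966 0.021 ]
pad [163.  249.8] [ 33  33 838] [0.5578 0.3764 0.021 ]
lookalike [ 0.565 -0.071  0.127]
lookalike [ 0.685 -0.263  0.127]
```

View pics/crop.png

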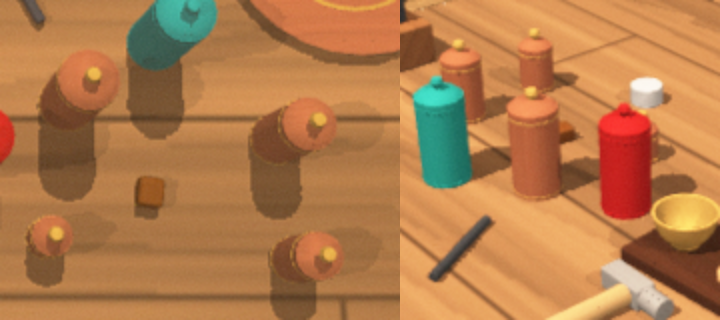

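The views agree. Triangulated knob heights match the given sizes to within 1 px, and the pads come out 80 mm apart:

| Canister | Position (x, y) |
|---|---|
| tallest | (.621, -.172) |
| large | (.583, -.386) |
| medium | (.460, -.395) |
| small | (.481, -.146), hidden behind red in the scene view |

The ewer is at the +y end. I turn the tool to the plank direction (tool x along the plank) first.

```bash
cat >> h.py <<'E'
YAW=94.57
def to(x,y,z,yaw=YAW):
    s=get_state();M=R.from_quat(s["eef_rot"]).as_matrix()
    d=M.T@(np.array([x,y,z])-s["tool_pos"])
    c,sn=np.cos(np.radians(yaw)),np.sin(np.radians(yaw))
    G=np.array([[c,sn,0],[sn,-c,0],[0,0,-1]])
    print("t",round(s["clock"],2),"pos",s["tool_pos"].round(4),"shift mm",(d*1000).round(1),"turn",R.from_matrix(M.T@G).as_rotvec().round(4),"grip",round(s["opening"]*.0881,4),round(s["finger_force"],1),"F",np.round(s["contact_force"],1))
E
python3 -m jog '[[[0,0,0,0,0,-0.1747],[0,0,0,0,0,-0.1747],[0,0,0,0,0,-0.1747],[0,0,0,0,0,-0.1747],[0,0,0,0,0,-0.1747],[0,0,0,0,0,-0.1747],[0,0,0,0,0,-0.1747],[0,0,0,0,0,0]]]' 0.088 25
python3 -c "
from h import *
to(.621,-.172,.238)"
```

```text
clock: 1.2
tool_pos: [0.2585, -0.5689, 0.2384]
eef_rot: [0.679, 0.734, 0.0, -0.0]
contact_force: [0.2, -1.0, -0.2]
opening: 0.996
finger_force: 0.0
t 1.2 pos [ 0.2585 -0.5689  0.2384] shift mm [367.9 391.9   0.7] turn [ 0.0002 -0.0007 -0.003 ] grip 0.0877 0.0 F [ 0.2 -1.  -0.2]
```

```bash
python3 -m jog '[[[0.025,0.025,0,0,0,0],[0.04,0.04,0,0,0,0],[0.04,0.045,0,0,0,0],[0.04,0.045,0,0,0,0],[0.04,0.045,0,0,0,0],[0.04,0.045,0,0,0,0],[0.04,0.045,0,0,0,0],[0.04,0.04,0,0,0,0],[0.038,0.037,0,0,0,0],[0.025,0.025,0,0,0,0],[0,0,0,0,0,0],[0,0,0,0,0,0]]]'
python3 - <<'E'
from h import *
to(.621,-.172,.238)
im,K,T=snap("wrist","w1.png")
print(T.round(3)); print(proj([.621,-.172,.127],K,T))
E
```

```text
clock: 2.7
tool_pos: [0.6197, -0.1725, 0.2384]
eef_rot: [0.68, 0.734, -0.001, 0.0]
contact_force: [0.4, -0.6, -0.6]
opening: 1.001
finger_force: 0.0
t 2.7 pos [ 0.6197 -0.1725  0.2384] shift mm [0.4 1.3 0.4] turn [-0.0014  0.0014 -0.0036] grip 0.0881 0.0 F [ 0.4 -0.6 -0.6]
[[ 0.997  0.071  0.024  0.613]
 [ 0.075 -0.945 -0.319 -0.089]
 [-0.     0.32  -0.947  0.384]
 [ 0.     0.     0.     1.   ]]
[316.48916314 235.7380897 ]
```

View pics/w1.png

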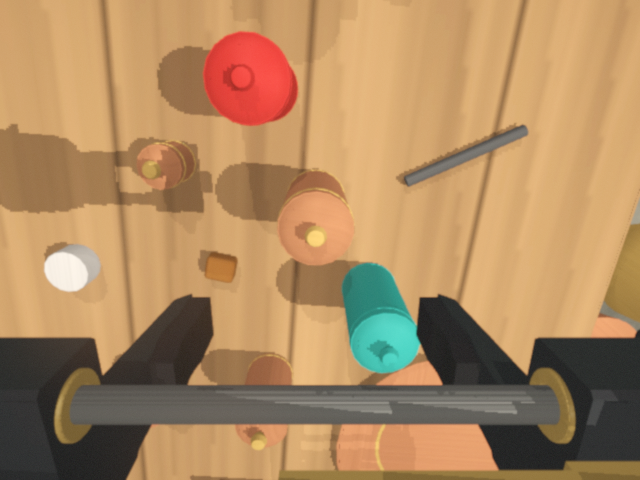

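The wrist view shows the tallest canister's knob at (316,238), against a prediction of (316,236), so the position is good to about 1 mm. Turquoise at (385,340) and red at (250,78) are clear of the fingers. Descending to grasp.

```bash
python3 -m jog '[[[0,0.001,0.02,0,0,0],[0,0,0.03,0,0,0],[0,0,0.03,0,0,0],[0,0,0.03,0,0,0],[0,0,0.025,0,0,0],[0,0,0.015,0,0,0],[0,0,0.007,0,0,0],[0,0,0,0,0,0],[0,0,0,0,0,0]]]'
python3 -m jog '[[[0,0,0,0,0,0],[0,0,0,0,0,0],[0,0,0,0,0,0],[0,0,0,0,0,0],[0,0,0,0,0,0],[0,0,0,0,0,0]]]' 0.03 25
python3 -c "
from h import *
to(.621,-.172,.081)"
```

```text
clock: 3.88
tool_pos: [0.6222, -0.1713, 0.0827]
eef_rot: [0.679, 0.734, 0.0, 0.001]
contact_force: [-0.7, 1.0, 1.3]
opening: 1.001
finger_force: 0.0
clock: 4.62
tool_pos: [0.6213, -0.1712, 0.0818]
eef_rot: [0.679, 0.734, -0.0, -0.0]
contact_force: [-1.5, 0.3, 2.5]
opening: 0.653
finger_force: 25.0
t 4.62 pos [ 0.6213 -0.1712  0.0818] shift mm [-0.8 -0.4  0.8] turn [-0.0004  0.0002 -0.0009] grip 0.0575 25.0 F [-1.5  0.3  2.5]
```

```bash
python3 -m jog '[[[0,0,-0.005,0,0,0],[0,0,-0.015,0,0,0],[0,0,-0.03,0,0,0],[0,0,-0.03,0,0,0],[0,0,-0.03,0,0,0],[0,0,-0.03,0,0,0],[0,0,-0.02,0,0,0],[0,0,-0.01,0,0,0]]]'
python3 -m jog '[[[0.015,0,0,0,0,0],[0.03,0,0,0,0,0],[0.045,0,0,0,0,0],[0.045,-0.005,0,0,0,0],[0.045,-0.005,0,0,0,0],[0.045,-0.005,0,0,0,0],[0.045,-0.005,0,0,0,0],[0.045,0,0,0,0,0],[0.045,0,0,0,0,0],[0.045,0,0,0,0,0],[0.045,0,0,0,0,0],[0.04,0,0,0,0,0]]]'
python3 -m jog '[[[0.03,0,0,0,0,0],[0.02,0,0,0,0,0],[0.01,0,0,0,0,0],[0,0,0,0,0,0],[0,0,0,0,0,0]]]'
python3 - <<'E'
from h import *
to(.5578,.377,.105)
im,K,T=snap("wrist","w2.png")
for p in([.5578,.3764,.021],[.5643,.2966,.021],[.5706,.2167,.021]):print(proj(p,K,T).round())
E
```

```text
clock: 5.62
tool_pos: [0.6221, -0.171, 0.2537]
eef_rot: [0.679, 0.734, 0.001, 0.001]
contact_force: [0.2, -0.1, -2.1]
opening: 0.652
finger_force: 25.0
clock: 7.12
tool_pos: [0.5608, 0.3184, 0.2505]
eef_rot: [0.678, 0.735, -0.001, -0.001]
contact_force: [1.1, -0.6, -2.8]
opening: 0.653
finger_force: 25.0
clock: 7.75
tool_pos: [0.5589, 0.3738, 0.2515]
eef_rot: [0.679, 0.734, -0.001, 0.001]
contact_force: [0.3, 0.3, -2.6]
opening: 0.653
finger_force: 25.0
t 7.75 pos [0.5589 0.3738 0.2515] shift mm [  3.5  -0.9 146.5] turn [ 0.0001  0.0017 -0.0027] grip 0.0576 25.0 F [ 0.3  0.3 -2.6]
[313. 196.]
[314. 271.]
[314. 336.]
```

View pics/w2.png

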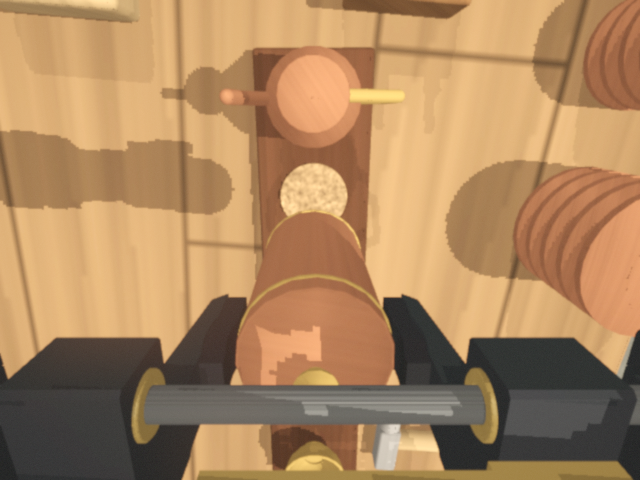

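The canister is held upright in the grasp. Pad 1 is centred at about (314,193), against a predicted (313,196), and the ewer is just beyond it at (313,95). Lowering.

```bash
python3 -m jog '[[[0.002,-0.001,0.015,0,0,0],[0.002,0,0.03,0,0,0],[0,0,0.03,0,0,0],[0,0,0.03,0,0,0],[0,0,0.02,0,0,0],[0,0,0.01,0,0,0],[0,0,0.005,0,0,0],[0,0,0.003,0,0,0],[0,0,0.001,0,0,0],[0,0,0,0,0,0],[0,0,0,0,0,0]]]'
python3 -c "
from h import *
to(.5578,.377,.1028)"
```

```text
clock: 9.18
tool_pos: [0.5571, 0.3797, 0.1081]
eef_rot: [0.679, 0.734, 0.0, 0.0]
contact_force: [-0.0, -1.2, -3.3]
opening: 0.653
finger_force: 25.0
t 9.18 pos [0.5571 0.3797 0.1081] shift mm [-2.7  0.5  5.3] turn [ 0.0006 -0.0003 -0.0009] grip 0.0575 25.0 F [-0.  -1.2 -3.3]
```

```bash
python3 -m jog '[[[-0.001,0,0.001,0,0,0],[-0.001,0,0.001,0,0,0],[0,0,0.001,0,0,0],[0,0,0.001,0,0,0],[0,0,0,0,0,0],[0,0,0,0,0,0]]]'
python3 -c "
from h import *
to(.5578,.377,.1028)"
python3 -m jog '[[[0,0,0.001,0,0,0],[0,0,0.001,0,0,0],[0,0,0,0,0,0],[0,0,0,0,0,0]]]'
```

```text
clock: 9.93
tool_pos: [0.5571, 0.3776, 0.1037]
eef_rot: [0.679, 0.734, 0.0, 0.0]
contact_force: [0.3, -0.3, -2.8]
opening: 0.653
finger_force: 25.0
t 9.93 pos [0.5571 0.3776 0.1037] shift mm [-0.6  0.7  0.9] turn [ 0.0001 -0.     -0.0008] grip 0.0575 25.0 F [ 0.3 -0.3 -2.8]
clock: 10.42
tool_pos: [0.5571, 0.378, 0.1028]
eef_rot: [0.679, 0.734, 0.0, 0.0]
contact_force: [-2.1, -1.5, 5.3]
opening: 0.656
finger_force: 25.0
```

Contact is felt (+5 N). Releasing and heading for the large canister.

```bash
python3 -m jog '[[[0,0,0,0,0,0],[0,0,0,0,0,0],[0,0,0,0,0,0],[0,0,0,0,0,0],[0,0,-0.005,0,0,0],[0,0,-0.015,0,0,0],[0,0,-0.03,0,0,0],[0,0,-0.03,0,0,0],[0,0,-0.03,0,0,0],[0,0,-0.03,0,0,0],[0,0,-0.01,0,0,0]]]' 0.088
python3 -m jog '[[[-0.02,0,0,0,0,0],[-0.04,0,0,0,0,0],[-0.05,0,0,0,0,0],[-0.05,0,0,0,0,0],[-0.05,0,0,0,0,0],[-0.05,-0.005,0,0,0,0],[-0.05,-0.005,0,0,0,0],[-0.05,-0.005,0,0,0,0],[-0.05,-0.005,0,0,0,0],[-0.05,-0.005,0,0,0,0],[-0.05,-0.005,0,0,0,0],[-0.05,-0.005,0,0,0,0]]]'
python3 -m jog '[[[-0.05,0,0,0,0,0],[-0.05,0,0,0,0,0],[-0.05,0,0,0,0,0],[-0.03,0,0,0,0,0],[-0.02,0,0,0,0,0],[0,0,0,0,0,0],[0,0,0,0,0,0]]]'
python3 - <<'E'
from h import *
to(.583,-.386,.057)
im,K,T=snap("wrist","w3.png");print(proj([.583,-.386,.103],K,T),proj([.460,-.395,.081],K,T))
im,K,T=snap("top","t2.png");print(proj([.5578,.377,.148],K,T))
E
```

```text
clock: 11.8
tool_pos: [0.5578, 0.3785, 0.2548]
eef_rot: [0.679, 0.734, 0.002, 0.0]
contact_force: [0.2, -0.3, 0.0]
opening: 0.998
finger_force: 0.0
clock: 13.3
tool_pos: [0.564, -0.1866, 0.2503]
eef_rot: [0.679, 0.734, -0.001, -0.001]
contact_force: [0.5, 0.6, -0.4]
opening: 1.001
finger_force: 0.0
clock: 14.18
tool_pos: [0.5812, -0.3818, 0.2509]
eef_rot: [0.678, 0.735, -0.0, -0.001]
contact_force: [0.4, 0.3, 0.5]
opening: 1.0
finger_force: 0.0
t 14.18 pos [ 0.5812 -0.3818  0.2509] shift mm [ -4.7   1.7 193.9] turn [-0.0016 -0.0017  0.    ] grip 0.0881 0.0 F [0.4 0.3 0.5]
[316.43707304 227.83713743] [171.06135374 219.56378389]
[138.76750978 238.38123964]
```

View pics/w3.png

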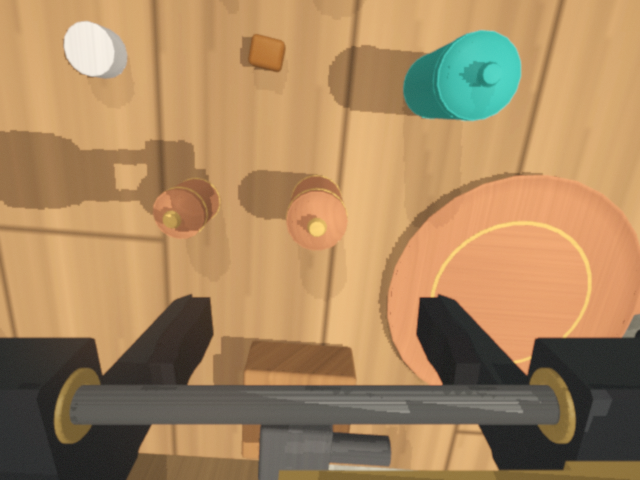

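View pics/t2.png

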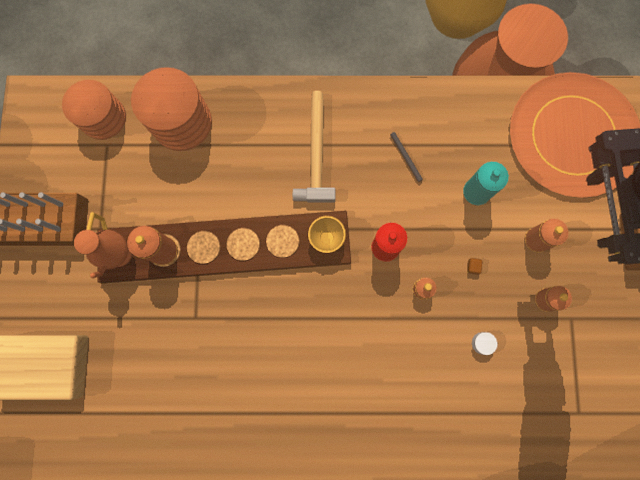

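The wrist view shows the large canister's knob at (317,229), against a prediction of (316,228). In the top view the tallest canister stands on pad 1 with its knob at about (140,240), as predicted. Grasping the large one.

```bash
python3 -m jog '[[[-0.002,0.001,0.02,0,0,0],[-0.002,0.001,0.03,0,0,0],[-0.001,0,0.03,0,0,0],[0,0,0.03,0,0,0],[0,0,0.03,0,0,0],[0,0,0.03,0,0,0],[0,0,0.015,0,0,0],[0,0,0.008,0,0,0],[0,0,0,0,0,0],[0,0,0,0,0,0]]]'
python3 -m jog '[[[0,0,0,0,0,0],[0,0,0,0,0,0],[0,0,0,0,0,0],[0,0,0,0,0,0],[0,0,0,0,0,0],[0,0,0,0,0,0]]]' 0.025 25
python3 -c "
from h import *
to(.583,-.386,.057)"
```

```text
clock: 15.52
tool_pos: [0.5853, -0.388, 0.0599]
eef_rot: [0.679, 0.734, 0.0, 0.001]
contact_force: [-0.2, 0.2, -0.3]
opening: 1.005
finger_force: 0.0
clock: 16.27
tool_pos: [0.5842, -0.3878, 0.0588]
eef_rot: [0.679, 0.734, -0.0, -0.0]
contact_force: [-1.5, 0.7, 2.5]
opening: 0.585
finger_force: 25.0
t 16.27 pos [ 0.5842 -0.3878  0.0588] shift mm [ 1.9 -1.1  1.8] turn [-0.0005  0.0001 -0.0009] grip 0.0516 25.0 F [-1.5  0.7  2.5]
```

```bash
python3 -m jog '[[[0,0,-0.005,0,0,0],[0,0,-0.015,0,0,0],[0,0,-0.03,0,0,0],[0,0,-0.03,0,0,0],[0,0,-0.03,0,0,0],[0,0,-0.03,0,0,0],[0,0,-0.025,0,0,0],[0,0,-0.015,0,0,0]]]'
python3 -m jog '[[[0.015,0,0,0,0,0],[0.03,0,0,0,0,0],[0.045,0,0,0,0,0],[0.045,0.005,0,0,0,0],[0.045,0.005,0,0,0,0],[0.045,0.005,0,0,0,0],[0.045,0.005,0,0,0,0],[0.045,0.005,0,0,0,0],[0.045,0.005,0,0,0,0],[0.045,0.005,0,0,0,0],[0.045,0,0,0,0,0],[0.045,0,0,0,0,0]]]'
python3 -m jog '[[[0.045,0,0,0,0,0],[0.045,0,0,0,0,0],[0.04,0,0,0,0,0],[0.03,0,0,0,0,0],[0.02,0,0,0,0,0],[0.01,0,0,0,0,0],[0,0,0,0,0,0],[0,0,0,0,0,0]]]'
python3 - <<'E'
from h import *
to(.5643,.295,.0798)
E
```

```text
clock: 17.27
tool_pos: [0.5851, -0.3877, 0.2411]
eef_rot: [0.679, 0.734, 0.0, 0.001]
contact_force: [0.5, -0.2, -2.5]
opening: 0.581
finger_force: 25.0
clock: 18.77
tool_pos: [0.5784, 0.1106, 0.2376]
eef_rot: [0.678, 0.735, -0.001, -0.001]
contact_force: [-0.1, -0.4, -1.5]
opening: 0.581
finger_force: 25.0
clock: 19.77
tool_pos: [0.5659, 0.2961, 0.2385]
eef_rot: [0.679, 0.734, -0.001, 0.001]
contact_force: [0.4, -0.4, -2.1]
opening: 0.582
finger_force: 25.0
t 19.77 pos [0.5659 0.2961 0.2385] shift mm [ -0.7  -1.6 158.7] turn [-0.0001  0.0017 -0.0029] grip 0.0513 25.0 F [ 0.4 -0.4 -2.1]
```

```bash
python3 -m jog '[[[-0.001,-0.001,0.015,0,0,0],[0,0,0.03,0,0,0],[0,0,0.03,0,0,0],[0,0,0.03,0,0,0],[0,0,0.025,0,0,0],[0,0,0.012,0,0,0],[0,0,0.008,0,0,0],[0,0,0.004,0,0,0],[0,0,0.001,0,0,0],[0,0,0,0,0,0],[0,0,0,0,0,0]]]'
python3 -c "
from h import *
to(.5643,.295,.0798)"
```

```text
clock: 21.15
tool_pos: [0.5647, 0.297, 0.0842]
eef_rot: [0.679, 0.734, 0.0, 0.0]
contact_force: [-0.7, 0.2, -1.9]
opening: 0.584
finger_force: 25.0
t 21.15 pos [0.5647 0.297  0.0842] shift mm [-2.  -0.6  4.4] turn [ 0.0008 -0.0003 -0.0009] grip 0.0514 25.0 F [-0.7  0.2 -1.9]
```

```bash
python3 -m jog '[[[-0.001,0,0.001,0,0,0],[-0.001,0,0.001,0,0,0],[0,0,0.001,0,0,0],[0,0,0.001,0,0,0],[0,0,0.001,0,0,0],[0,0,0,0,0,0],[0,0,0,0,0,0]]]'
python3 -c "
from h import *
to(.5643,.295,.0798)"
```

```text
clock: 22.02
tool_pos: [0.5646, 0.295, 0.0797]
eef_rot: [0.679, 0.734, 0.0, 0.0]
contact_force: [-2.8, -1.1, 5.4]
opening: 0.583
finger_force: 25.0
t 22.02 pos [0.5646 0.295  0.0797] shift mm [ 0.  -0.3 -0.1] turn [ 0.0004  0.0001 -0.0008] grip 0.0514 25.0 F [-2.8 -1.1  5.4]
```

Contact again (+5 N). Releasing and heading for the medium canister.

```bash
python3 -m jog '[[[0,0,0,0,0,0],[0,0,0,0,0,0],[0,0,0,0,0,0],[0,0,0,0,0,0],[0,0,-0.005,0,0,0],[0,0,-0.015,0,0,0],[0,0,-0.03,0,0,0],[0,0,-0.03,0,0,0],[0,0,-0.03,0,0,0],[0,0,-0.03,0,0,0],[0,0,-0.02,0,0,0],[0,0,-0.01,0,0,0]]]' 0.088
python3 -m jog '[[[-0.02,0,0,0,0,0],[-0.035,-0.01,0,0,0,0],[-0.045,-0.015,0,0,0,0],[-0.045,-0.015,0,0,0,0],[-0.045,-0.015,0,0,0,0],[-0.045,-0.015,0,0,0,0],[-0.045,-0.015,0,0,0,0],[-0.045,-0.015,0,0,0,0],[-0.045,-0.015,0,0,0,0],[-0.045,-0.015,0,0,0,0],[-0.045,-0.015,0,0,0,0],[-0.045,-0.014,0,0,0,0]]]'
python3 -m jog '[[[-0.045,0,0,0,0,0],[-0.045,0,0,0,0,0],[-0.04,0,0,0,0,0],[-0.03,0,0,0,0,0],[-0.015,0,0,0,0,0],[0,0,0,0,0,0],[0,0,0,0,0,0]]]'
python3 - <<'E'
from h import *
to(.460,-.395,.035)
im,K,T=snap("wrist","w4.png");print(proj([.460,-.395,.081],K,T))
x0,y0=proj([.460,-.395,.081],K,T).astype(int)-40
m=cv2.inRange(cv2.cvtColor(im[y0:y0+80,x0:x0+80],cv2.COLOR_BGR2HSV),(17,130,110),(32,255,255))
n,l,s,c=cv2.connectedComponentsWithStats(m)
for i in range(1,n):
    if s[i][4]>30:u,v=c[i]+[x0,y0];print(u,v,s[i],ray(u,v,K,T,.081))
E
```

```text
clock: 23.52
tool_pos: [0.565, 0.2953, 0.251]
eef_rot: [0.679, 0.734, 0.001, 0.0]
contact_force: [-0.3, -1.2, 0.2]
opening: 1.001
finger_force: 0.0
clock: 25.02
tool_pos: [0.4435, -0.2237, 0.2479]
eef_rot: [0.679, 0.734, -0.001, -0.001]
contact_force: [1.1, -0.5, -0.6]
opening: 0.997
finger_force: 0.0
clock: 25.9
tool_pos: [0.4597, -0.3939, 0.2486]
eef_rot: [0.678, 0.735, 0.0, -0.001]
contact_force: [0.3, 0.2, 0.4]
opening: 0.998
finger_force: 0.0
t 25.9 pos [ 0.4597 -0.3939  0.2486] shift mm [ -1.4   0.3 213.6] turn [-0.0003 -0.0012  0.0012] grip 0.0879 0.0 F [0.3 0.2 0.4]
[314.62564924 217.36708923]
332.258064516129 188.53225806451613 [46  0 20 28 62] [ 0.4724668  -0.36944044  0.081     ]
319.96875 186.0 [35  7 22  7 32] [ 0.46223027 -0.36816065  0.081     ]
314.588 217.276 [ 32  32  18  18 250] [ 0.45996207 -0.39492355  0.081     ]
```

The knob measures (314.6,217.3), exactly as predicted.

```bash
python3 -m jog '[[[-0.001,0,0.02,0,0,0],[0,0,0.03,0,0,0],[0,0,0.03,0,0,0],[0,0,0.03,0,0,0],[0,0,0.03,0,0,0],[0,0,0.03,0,0,0],[0,0,0.025,0,0,0],[0,0,0.012,0,0,0],[0,0,0.005,0,0,0],[0,0,0,0,0,0],[0,0,0,0,0,0]]]'
python3 -m jog '[[[0,0,0,0,0,0],[0,0,0,0,0,0],[0,0,0,0,0,0],[0,0,0,0,0,0],[0,0,0,0,0,0],[0,0,0,0,0,0]]]' 0.02 25
python3 -c "
from h import *
to(.46,-.395,.035)"
python3 -m jog '[[[0,0,-0.005,0,0,0],[0,0,-0.015,0,0,0],[0,0,-0.03,0,0,0],[0,0,-0.03,0,0,0],[0,0,-0.03,0,0,0],[0,0,-0.03,0,0,0],[0,0,-0.025,0,0,0],[0,0,-0.015,0,0,0]]]'
```

```text
clock: 27.32
tool_pos: [0.4603, -0.3969, 0.0376]
eef_rot: [0.679, 0.734, 0.0, 0.001]
contact_force: [0.5, 0.1, 0.0]
opening: 0.996
finger_force: 0.0
clock: 28.08
tool_pos: [0.4599, -0.3966, 0.0367]
eef_rot: [0.679, 0.734, 0.0, 0.0]
contact_force: [0.2, -0.1, 1.1]
opening: 0.519
finger_force: 25.0
t 28.07 pos [ 0.4599 -0.3966  0.0367] shift mm [1.5 0.3 1.7] turn [ 0.0001  0.     -0.0008] grip 0.0457 25.0 F [ 0.2 -0.1  1.1]
clock: 29.08
tool_pos: [0.4601, -0.3968, 0.2189]
eef_rot: [0.679, 0.734, 0.0, 0.001]
contact_force: [-0.0, 0.1, -2.3]
opening: 0.516
finger_force: 25.0
```

```bash
python3 -m jog '[[[0.015,0,0,0,0,0],[0.03,0.01,0,0,0,0],[0.045,0.015,0,0,0,0],[0.045,0.015,0,0,0,0],[0.045,0.015,0,0,0,0],[0.045,0.015,0,0,0,0],[0.045,0.015,0,0,0,0],[0.045,0.015,0,0,0,0],[0.045,0.015,0,0,0,0],[0.045,0.015,0,0,0,0],[0.045,0.015,0,0,0,0],[0.045,0.014,0,0,0,0]]]'
python3 -m jog '[[[0.04,0,0,0,0,0],[0.03,0,0,0,0,0],[0.02,0,0,0,0,0],[0.014,0,0,0,0,0],[0,0,0,0,0,0],[0,0,0,0,0,0],[0,0,0,0,0,0]]]'
python3 - <<'E'
from h import *
to(.5706,.2155,.0577)
E
```

```text
clock: 30.58
tool_pos: [0.5777, 0.1115, 0.2155]
eef_rot: [0.678, 0.735, -0.001, -0.001]
contact_force: [0.1, -0.3, -1.1]
opening: 0.517
finger_force: 25.0
clock: 31.45
tool_pos: [0.5714, 0.2116, 0.2167]
eef_rot: [0.679, 0.734, -0.0, 0.0]
contact_force: [0.4, -0.5, -1.1]
opening: 0.517
finger_force: 25.0
t 31.45 pos [0.5714 0.2116 0.2167] shift mm [  4.2  -0.6 158.9] turn [ 0.      0.001  -0.0029] grip 0.0456 25.0 F [ 0.4 -0.5 -1.1]
```

```bash
python3 -m jog '[[[0.002,0,0.015,0,0,0],[0.001,0,0.03,0,0,0],[0,0,0.03,0,0,0],[0,0,0.03,0,0,0],[0,0,0.025,0,0,0],[0,0,0.012,0,0,0],[0,0,0.008,0,0,0],[0,0,0.004,0,0,0],[0,0,0.001,0,0,0],[0,0,0,0,0,0],[0,0,0,0,0,0]]]'
python3 -c "
from h import *
to(.5706,.2155,.0577)"
python3 -m jog '[[[0,0,0.001,0,0,0],[0,0,0.001,0,0,0],[0,0,0.001,0,0,0],[0,0,0,0,0,0],[0,0,0,0,0,0]]]'
```

```text
clock: 32.83
tool_pos: [0.5711, 0.2162, 0.0622]
eef_rot: [0.679, 0.734, 0.0, 0.0]
contact_force: [-0.2, 0.5, -1.8]
opening: 0.516
finger_force: 25.0
t 32.83 pos [0.5711 0.2162 0.0622] shift mm [-0.7 -0.6  4.5] turn [ 0.0008 -0.0002 -0.0009] grip 0.0455 25.0 F [-0.2  0.5 -1.8]
clock: 33.45
tool_pos: [0.5708, 0.2161, 0.0587]
eef_rot: [0.679, 0.734, -0.0, 0.0]
contact_force: [0.3, -0.2, -2.1]
opening: 0.513
finger_force: 25.0
```

Still carrying the weight, about 1 mm to go.

```bash
python3 -m jog '[[[0,0,0.001,0,0,0],[0,0,0.001,0,0,0],[0,0,0,0,0,0],[0,0,0,0,0,0]]]'
```

```text
clock: 33.95
tool_pos: [0.5709, 0.2161, 0.0577]
eef_rot: [0.679, 0.734, 0.0, 0.0]
contact_force: [-2.0, -0.8, 7.2]
opening: 0.516
finger_force: 25.0
```

```bash
python3 -m jog '[[[0,0,0,0,0,0],[0,0,0,0,0,0],[0,0,0,0,0,0],[0,0,0,0,0,0],[0,0,-0.005,0,0,0],[0,0,-0.015,0,0,0],[0,0,-0.03,0,0,0],[0,0,-0.03,0,0,0],[0,0,-0.03,0,0,0],[0,0,-0.03,0,0,0],[0,0,-0.02,0,0,0],[0,0,-0.01,0,0,0]]]' 0.088
python3 -m jog '[[[-0.02,-0.01,0,0,0,0],[-0.04,-0.015,0,0,0,0],[-0.045,-0.015,0,0,0,0],[-0.045,-0.015,0,0,0,0],[-0.045,-0.015,0,0,0,0],[-0.045,-0.015,0,0,0,0],[-0.045,-0.015,0,0,0,0],[-0.035,-0.01,0,0,0,0],[-0.02,-0.005,0,0,0,0],[-0.01,-0.003,0,0,0,0],[0,0,0,0,0,0],[0,0,0,0,0,0]]]'
python3 - <<'E'
from h import *
to(.481,-.146,.015)
im,K,T=snap("wrist","w5.png");print(proj([.481,-.146,.061],K,T))
E
```

```text
clock: 35.45
tool_pos: [0.5713, 0.2164, 0.2289]
eef_rot: [0.679, 0.734, 0.001, 0.001]
contact_force: [-0.4, 0.6, -0.5]
opening: 0.999
finger_force: 0.0
clock: 36.95
tool_pos: [0.4811, -0.1408, 0.2268]
eef_rot: [0.678, 0.735, 0.0, -0.0]
contact_force: [0.2, 0.3, 0.6]
opening: 0.998
finger_force: 0.0
t 36.95 pos [ 0.4811 -0.1408  0.2268] shift mm [ -5.3  -0.6 211.8] turn [ 0.0005 -0.0007  0.0011] grip 0.0879 0.0 F [0.2 0.3 0.6]
[313.61335975 222.48837432]
```

View pics/w5.png

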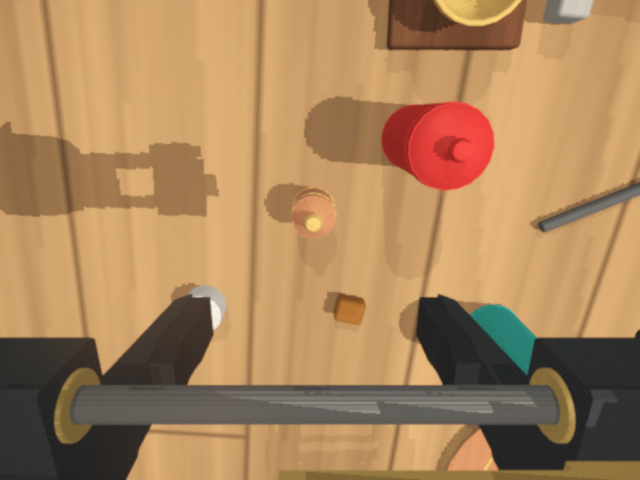

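The small canister's knob is at (313,223), matching the prediction. The red look-alike at (450,145) leaves only about 8 mm for the gripper body, so I turn the tool 20° away from it before going down.

```bash
python3 -m jog '[[[-0.003,0,0,0,0,0],[-0.002,0,0,0,0,0.175],[0,0,0,0,0,0.175],[0,0,0.02,0,0,0],[0,0,0.03,0,0,0],[0,0,0.03,0,0,0],[0,0,0.03,0,0,0],[0,0,0.03,0,0,0],[0,0,0.02,0,0,0],[0,0,0,0,0,0],[0,0,0,0,0,0]]]'
python3 -c "
from h import *
to(.481,-.146,.015,74.5)"
```

```text
clock: 38.38
tool_pos: [0.4818, -0.147, 0.0673]
eef_rot: [0.796, 0.605, 0.0, 0.0]
contact_force: [-0.3, 0.5, 0.1]
opening: 1.002
finger_force: 0.0
t 38.38 pos [ 0.4818 -0.147   0.0673] shift mm [ 0.7 -1.  52.3] turn [ 0.001  -0.0002 -0.0002] grip 0.0882 0.0 F [-0.3  0.5  0.1]
```

```bash
python3 -m jog '[[[0.001,-0.001,0.015,0,0,0],[0,0,0.02,0,0,0],[0,0,0.01,0,0,0],[0,0,0.005,0,0,0],[0,0,0,0,0,0],[0,0,0,0,0,0]]]'
python3 -m jog '[[[0,0,0,0,0,0],[0,0,0,0,0,0],[0,0,0,0,0,0],[0,0,0,0,0,0],[0,0,0,0,0,0],[0,0,0,0,0,0]]]' 0.015 20
python3 -c "
from h import *
to(.481,-.146,.015,74.5)"
python3 -m jog '[[[0,0,-0.005,0,0,0],[0,0,-0.015,0,0,0],[0,0,-0.03,0,0,0],[0,0,-0.03,0,0,0],[0,0,-0.03,0,0,0],[0,0,-0.03,0,0,0],[0,0,-0.025,0,0,0],[0,0,-0.015,0,0,0],[0,0,0,0,0,-0.175],[0,0,0,0,0,-0.175],[0,0,0,0,0,0],[0,0,0,0,0,0]]]'
python3 -c "
from h import *
to(.5769,.1370,.036)"
```

```text
clock: 39.12
tool_pos: [0.4808, -0.146, 0.0172]
eef_rot: [0.796, 0.605, 0.0, 0.0]
contact_force: [0.9, -0.2, -1.2]
opening: 1.0
finger_force: 0.0
clock: 39.88
tool_pos: [0.4805, -0.1459, 0.0167]
eef_rot: [0.796, 0.605, 0.0, 0.0]
contact_force: [-0.0, 1.1, 0.2]
opening: 0.445
finger_force: 20.0
t 39.88 pos [ 0.4805 -0.1459  0.0167] shift mm [0.  0.5 1.7] turn [ 0.0001  0.     -0.0005] grip 0.0392 20.0 F [-0.   1.1  0.2]
clock: 41.38
tool_pos: [0.4803, -0.146, 0.1971]
eef_rot: [0.68, 0.733, -0.0, 0.0]
contact_force: [-0.7, 0.2, -1.3]
opening: 0.449
finger_force: 20.0
t 41.38 pos [ 0.4803 -0.146   0.1971] shift mm [275.  117.8 161. ] turn [ 0.0001  0.0004 -0.0039] grip 0.0396 20.0 F [-0.7  0.2 -1.3]
```

```bash
python3 -m jog '[[[0.015,0.005,0,0,0,0],[0.03,0.013,0,0,0,0],[0.04,0.018,0,0,0,0],[0.04,0.018,0,0,0,0],[0.04,0.018,0,0,0,0],[0.04,0.018,0,0,0,0],[0.035,0.015,0,0,0,0],[0.02,0.008,0,0,0,0],[0.012,0.003,0,0,0,-0.003],[0.003,0.001,0,0,0,0],[0,0,0,0,0,0],[0,0,0,0,0,0]]]'
python3 -c "
from h import *
to(.5769,.1370,.0377)"
python3 -m jog '[[[0,0,0.015,0,0,0],[0,0,0.03,0,0,0],[0,0,0.03,0,0,0],[0,0,0.03,0,0,0],[0,0,0.025,0,0,0],[0,0,0.012,0,0,0],[0,0,0.008,0,0,0],[0,0,0.004,0,0,0],[0,0,0.001,0,0,0],[0,0,0,0,0,0],[0,0,0,0,0,0]]]'
python3 -c "
from h import *
to(.5769,.1370,.0377)"
```

```text
clock: 42.88
tool_pos: [0.5754, 0.1359, 0.1967]
eef_rot: [0.678, 0.735, -0.001, 0.0]
contact_force: [0.0, 0.4, -2.0]
opening: 0.446
finger_force: 20.0
t 42.88 pos [0.5754 0.1359 0.1967] shift mm [  1.2   1.7 159. ] turn [-0.0004  0.0011  0.0002] grip 0.0393 20.0 F [ 0.   0.4 -2. ]
clock: 44.25
tool_pos: [0.5757, 0.1375, 0.0422]
eef_rot: [0.678, 0.735, 0.0, 0.0]
contact_force: [0.2, 0.7, -1.3]
opening: 0.441
finger_force: 20.0
t 44.25 pos [0.5757 0.1375 0.0422] shift mm [-0.6  1.1  4.5] turn [ 0.0008 -0.0001  0.0021] grip 0.0389 20.0 F [ 0.2  0.7 -1.3]
```

```bash
python3 -m jog '[[[0,0.001,0.001,0,0,0],[0,0,0.001,0,0,0],[0,0,0.001,0,0,0],[0,0,0.001,0,0,0],[0,0,0.001,0,0,0],[0,0,0,0,0,0],[0,0,0,0,0,0]]]'
```

```text
clock: 45.12
tool_pos: [0.5764, 0.1376, 0.0377]
eef_rot: [0.678, 0.735, -0.0, 0.0]
contact_force: [-2.7, -1.0, 7.5]
opening: 0.446
finger_force: 20.0
```

Contact at the expected height. Releasing, backing off and checking.

```bash
python3 -m jog '[[[0,0,0,0,0,0],[0,0,0,0,0,0],[0,0,0,0,0,0],[0,0,0,0,0,0],[0,0,-0.005,0,0,0],[0,0,-0.015,0,0,0],[0,0,-0.03,0,0,0],[0,0,-0.03,0,0,0],[0,0,-0.03,0,0,0],[0,0,-0.03,0,0,0],[0,0,-0.03,0,0,0],[0,0,-0.02,0,0,0]]]' 0.088
python3 -m jog '[[[-0.02,-0.01,0,0,0,0],[-0.04,-0.01,0,0,0,0],[-0.045,-0.01,0,0,0,0],[-0.045,-0.01,0,0,0,0],[-0.045,-0.01,0,0,0,0],[-0.045,-0.01,0,0,0,0],[-0.045,-0.01,0,0,0,0],[-0.04,-0.01,0,0,0,0],[-0.02,-0.005,0,0,0,0],[0,0,0,0,0,0],[0,0,0,0,0,0],[0,0,0,0,0,0]]]'
python3 - <<'E'
from h import *
S,Ks,Ts=snap("scene","s9.png");P,K,T=snap("top")
hsv=cv2.inRange(cv2.cvtColor(P,cv2.COLOR_BGR2HSV),(17,130,110),(32,255,255))
for n,p,h in(("tall",(.5578,.3764),.148),("large",(.5643,.2966),.124),("med",(.5706,.2167),.102),("small",(.5769,.1371),.082)):
    u=proj([*p,h],K,T);x0,y0=(u-12).astype(int)
    m=cv2.moments(hsv[y0:y0+24,x0:x0+24],True)
    if m["m00"]:
        q=ray(m["m10"]/m["m00"]+x0,m["m01"]/m["m00"]+y0,K,T,h);print(n,m["m00"],((q[:2]-p)*1000).round(1))
cv2.imwrite("pics/fin.png",np.vstack([cv2.resize(P[190:300,60:370],(620,220)),cv2.resize(S[190:400,260:560],(500,350))[:, :].copy() if 0 else cv2.copyMakeBorder(cv2.resize(S[190:400,260:560],(500,350)),0,0,0,120,cv2.BORDER_CONSTANT)]))
E
```

```text
clock: 46.62
tool_pos: [0.5768, 0.1378, 0.2295]
eef_rot: [0.678, 0.735, 0.001, 0.001]
contact_force: [0.7, 0.2, -0.6]
opening: 0.999
finger_force: 0.0
clock: 48.12
tool_pos: [0.5206, -0.211, 0.227]
eef_rot: [0.676, 0.737, 0.001, -0.0]
contact_force: [0.1, 0.6, 0.0]
opening: 0.998
finger_force: 0.0
tall 53.0 [-1.6 -0.3]
large 52.0 [-1.   1.2]
med 44.0 [0.5 0.4]
small 54.0 [ 1.8 -1.5]
```

View pics/fin.png

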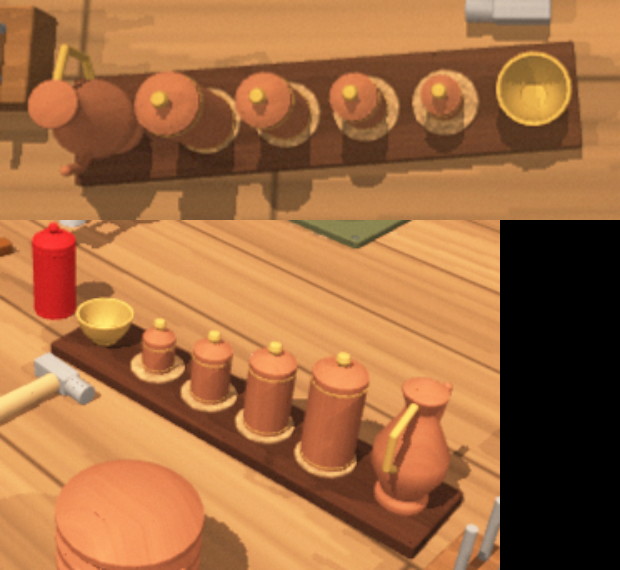

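The picture shows all four canisters upright and centred within about 2.5 mm, tallest beside the ewer down to smallest beside the bowl. The ewer and bowl look unmoved.

```bash
python3 -c "
from plant import *
print(finish_job())"
```

```text
the job is handed in; nothing more can be done
None
```

I handed the job in at about 48 s: all four canisters stand upright on their pads, tallest by the ewer down to smallest by the bowl, each within about 2.5 mm of its pad centre in the last picture, with ewer and bowl standing where they were (no verdict came back).

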